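File the hanging lute template in the leaning rack

ROBOT

A 7-joint arm with a two-finger parallel gripper is mounted at the origin on the work surface. World frame = base frame: x ahead of the robot, y to its left, z up, the work surface at z = 0. Lengths are in m, angles in rad, forces in N, time in s.
With the tool pointing down it reaches from about 0.425 to 0.925 m from the base axis. Payload 6.8 kg.
Tool frame: the origin (TCP) lies midway between the tips of the shut fingers; the grasp point (between the pads) lies 19 mm behind it; z points along the fingers, y is the line along which they close (so a half turn about z gives the same grasp; the last joint's range is limited). The gripper opens to 85 mm and grips with 20 to 120 N. Pads are 22 mm wide; open, the fingers measure 114 mm over their backs; the gripper's body (76 mm by 85 mm) begins 54 mm behind the grasp point. The pads swing forward as they close: fully open they stand 13 mm farther back than shut.
Start: joints at [1.062, 0.477, 0.022, 1.555, -0.011, 1.109, -0.083], TCP at [0.263, -0.622, 0.231] pointing down, gripper open.
Joint ranges: [-2.96, 2.96], [-0.34, 2.1], [-1.41, 1.46], [0.24, 2.44], [-1.37, 4.51], [0.17, 1.92], [-2.96, 2.96]. Speed limits (rad/s): [2.39, 2.39, 3.14, 3.14, 3.14, 3.14, 3.14].

INTERFACE

Orientations are given as a rotation vector (axis times angle).
In Python, from bench import get_obs, grab_frame, camera_params, r gives the robot as it stands.
- The arm moves only by the shell command python3 -m jog 'ROWS' [FORCE]. ROWS is JSON, a list of rows, each an object of numbers: "rx", "ry", "rz": the turn, a rotation vector about the world's x, y, z scaled (see below); "x", "y", "z": the shift along the world's x, y, z scaled (see below); "jaw": the opening, from -1 (shut) to 1 (fully open). In form: [{"rx": .., "ry": .., "rz": .., "x": .., "y": .., "z": .., "jaw": ..}, ...]. A call has 1 to 8 rows; each row shifts and turns the commanded pose from where the row before left it; what a row does not reach is not made up. The controller multiplies each number of a shift by 60 mm and each number of a turn by 10 degrees. A row lasts 1/8 s, in which the tool goes at most 62.5 mm and 10.7 degrees, less where a joint would pass 70% of its speed; a pose out of reach is approached as far as the arm can. A call with a number of a shift or a turn outside -1 to 1 is refused whole. A call with a gripper value outside its range is refused whole. The fingers move at their own pace and stop on an object; FORCE is the grip in N (left out, the last holds). Time passes only in rows, so rows that do not move let the fingers close. It gives the time, the measured TCP pose, the force, the opening and the grip force at its end, in the units of the state.
- get_obs(): the state, without advancing time (a new reading comes with each control period).
- grab_frame(name): name is "side" or "top"; returns the picture (420x560x3 uint8, red, green, blue); there is no depth.
- camera_params(name): a dict with "fx", "fy", "cx", "cy" (pixels), "k1" (the pictures are not rectified: a ray, as slopes to the right and down, at radius r is drawn at 1 + k1 r^2 times it, then the intrinsics apply), "R" (3x3) and "t" (3): a world point X has camera coordinates R X + t. Camera axes: x right, y down, z forward; pixel columns grow to the right and rows downward; lengths in m; the calibration is good to about 2 mm. A picture is of the moment at which its call begins. camera_params takes no time and is no camera call.
- r.hand_in(): hands the job in; it is judged then, once.
The state is a dict: "clock": time; "joints": joint angles; "qvel": joint speeds; "tau": joint torques, N m; "tcp_pos": TCP position; "orientation": TCP orientation; "contact_force": force on the tool from outside, world axes, zero at the start; "moment": the same for the moment, N m; "grip_width": finger opening in m; "gripper_force": force on a finger pad.
Only numpy, scipy, OpenCV 4.12 (cv2) and the standard library are available. Lean on these libraries where they do the work, as an engineer would, in place of code of your own. Each camera call takes 0.05 s, during which the arm holds its last target. There are 200 camera calls.

TASK

Take the plywood lute template off the stud it hangs on: slide it up along its keyhole until the stud head can pass through the wide end, then draw it off without wrenching the stand. Stand it on its lower edge in the free, cork-lined groove of the leaning rack, centred along the groove, and press it down past the sprung roller until you feel it bear firmly on the cork, without forcing it; let go of it and leave the rest of the bench as it was.

Things in the scene. Friction and masses are not known exactly. Their poses are not given: they have to be found in the camera images.
- template_mid (a point): centre of the plywood template: a board 10 mm thick (its x, the face normal), 110 mm wide (its y; the top 22 mm only 70 mm wide) and 140 mm high (its z, up as it hangs); 0.16 to 0.26 kg. This point is half-way up, 70 mm from the lower and the top edge, mid-thickness. It goes into the rack on its lower edge, either face to the robot.
- template_edge (a point): middle of the template's lower edge, rounded over the full thickness (5 mm radius); axes as template_mid, 70 mm below it
- keyhole (a point): centre of the wide end of the template's keyhole, a 24 x 24 mm square opening, 55 mm above the lower edge. From its upper side a 10 mm wide slot rises 21 mm to a closed end, where the stud's neck hangs at first, 30 mm above this point. Lifting the board 30 mm centres the opening on the stud; at 39 mm the neck meets the opening's lower side: a hard stop.
- stud (a point): centre of the stud's round head (16 mm across, 5 mm thick) on the fixed stand. The neck (6 mm across, 15 mm long) runs level along the stand's +x, away from the robot, from the upright board (70 mm wide, 14 mm thick, its top 8 mm above the stud's axis, 47 mm below the template's top edge). The hanging template has 2 mm to that board and 3 mm to the head.
- slot (a point): middle of the top of the cork strip (110 mm long, 3 mm thick) on the floor of the free groove of the fixed rack. Axes: z vertical, y level along the groove, x level across it, away from the robot. The groove leans 0.30 rad, its top towards the robot: the way up out of it is (-sin 0.30, 0, cos 0.30) in these axes, the way square across it (cos 0.30, 0, sin 0.30).
- mouth (a point): middle of the free groove's mouth, 37 mm from the cork up the groove, level with the top of its far (+x) wall; the near (-x) wall reaches 14 mm higher. The groove is 14 mm wide and 120 mm long. Home, the template lies on the near wall, leaning 0.30 rad. Boards in the two other grooves, 45 mm to the side, stand up to 85 mm out of their floors.
- roller (a point): axis of the sprung roller in the free groove's far wall: rubber, 20 mm across, 80 mm long, turning freely, 19 mm up the groove from the cork, standing 6.5 mm out of the wall. It yields into the wall at 3 to 5 N and clamps the template on the near wall: pushing in takes about 3 to 12 N all the way, the template does not sink by its weight, and the cork is felt as a hard stop.
- stored_a: thin board 6 x 90 x 85 mm already standing in a groove of the rack; origin at the middle of that groove's floor; bystander, leave it
- stored_b: thin board 6 x 76 x 80 mm already standing in another groove; origin at the middle of that groove's floor; bystander, leave it
- ink: black ink bottle, 52 mm across, 100 mm tall, origin under its centre; bystander, leave it
- dish: white bowl, 90 mm across, 30 mm tall, origin under its centre; bystander, leave it
- offcut: wood offcut 90 x 45 x 30 mm, origin under its centre; bystander, leave it
- mallet: hammer about 240 mm long lying on the bench; bystander, leave it
- brush: brush about 200 mm long lying on the bench; bystander, leave it
- glue: glue jar, 64 mm across, 90 mm tall, origin under its centre; bystander, leave it

How it is judged:
On the way, in this order (a step that is already met when the one before it is completed fails the run):
1. the template is off the stud, held in the fingers (distance between keyhole and stud above 0.04 m and contact force between template and stand below 0.05 N and contact force between template and the fingers above 1 N and height (world z) of template_edge above 0.03 m), for 0.2 s.
2. held in the fingers, the template is pressed firmly on the cork (over 5 N) (contact force between template and liner above 5 N and contact force between template and the fingers above 1 N), for 0.1 s.
At the end, for the whole second after the job is handed in: the template stands released and at rest in the cork-lined groove: middle of its lower edge within 3 mm above the cork, 6 mm across and 15 mm along the groove from the strip's middle, leaning with the groove (0.22 to 0.38 rad from vertical) and parallel to it within 0.08 rad (x of template_edge in the frame of slot between -0.006 and 0.006 m and y of template_edge in the frame of slot between -0.015 and 0.015 m and z of template_edge in the frame of slot between -0.004 and 0.003 m and angle between template_mid's own z axis and vertical between 0.22 and 0.38 rad and angle between the y axis of template_mid and the y axis of slot, either way round below 0.08 rad and linear speed of template below 0.01 m/s and angular speed of template below 0.05 rad/s); the robot touches nothing.
It fails at once if the template wrenches the stand (over 40 N) (contact force between template and stand above 40 N).
It fails at once if the template is forced into the rack (over 50 N on the rack or its cork) (contact force between template and rack above 50 N or contact force between template and liner above 50 N).
It fails at once if a bystander is moved more than 25 mm (distance of any of stored_a, stored_b, ink, dish, offcut, mallet, brush, glue from where it was at the start of the episode above 0.025 m).
It also fails if it takes over 48 s, if anything falls off the work surface, if the arm or the gripper's body presses on something with over 40 N, if the wrist force passes 120 N, or if a joint passes its speed limit or range.

## Working session

There is one attempt and no reset: what is moved stays moved. The work goes in short steps, Python scripts to look and compute and a shell command to move; the robot and the scene stay as the last step left them, time stands still between calls to the robot, and variables do not carry over. Pictures are saved under pics/ and viewed, at most 10 in all, crops included, and the job is handed in when it is done.

```bash
mkdir -p pics; ls; python3 - <<'E'
from bench import get_obs, grab_frame, camera_params
import cv2
for n in ("side","top"):
    im=grab_frame(n); cv2.imwrite(f"pics/{n}0.png",im[...,::-1]); p=camera_params(n); print(n,p)
o=get_obs(); print(o)
E
```

```text
pics
side {'fx': 539.6296554069546, 'fy': 539.6296554069546, 'cx': 282.6802685853025, 'cy': 208.64464036769584, 'k1': -0.04238135226481615, 'R': array([[-0.85702181,  0.51495852,  0.01820288],
       [ 0.29510968,  0.51948333, -0.80190233],
       [-0.42240253, -0.68187593, -0.59717779]]), 't': array([ 0.49887408, -0.08483618,  2.16005745])}
top {'fx': 471.0159796648824, 'fy': 471.0159796648824, 'cx': 278.3131553867606, 'cy': 209.02294911284517, 'k1': -0.040837183424000945, 'R': array([[-0.01909352, -0.99981566,  0.00202317],
       [-0.98672176,  0.01851695, -0.16136074],
       [ 0.16129353, -0.00507725, -0.98689342]]), 't': array([0.01066877, 0.58343695, 1.29468084])}
{'clock': 0.1, 'joints': array([ 1.06192752,  0.47776041,  0.02236424,  1.55635982, -0.01151614,
        1.10929379, -0.08310101]), 'qvel': array([-1.10099799e-03, -4.24602284e-04,  1.27891164e-04, -2.36094464e-03,
        1.73034904e-05, -1.01876173e-03,  1.21665226e-03]), 'tau': array([ 4.40489181e-03, -5.97754669e+01,  1.61313515e+00, -2.81950986e+01,
        1.27392050e-02,  5.03507996e-03, -4.42903706e-05]), 'tcp_pos': array([ 0.26310612, -0.62102532,  0.23039148]), 'orientation': array([-3.07713369e+00, -6.24985527e-01,  7.12597501e-04]), 'contact_force': array([ 0.10132761, -0.0814134 ,  0.05671731]), 'moment': array([ 0.03598703,  0.0391579 , -0.02641594]), 'gripper_force': 0.0, 'grip_width': 0.08542245417272783}
```

View pics/side0.png

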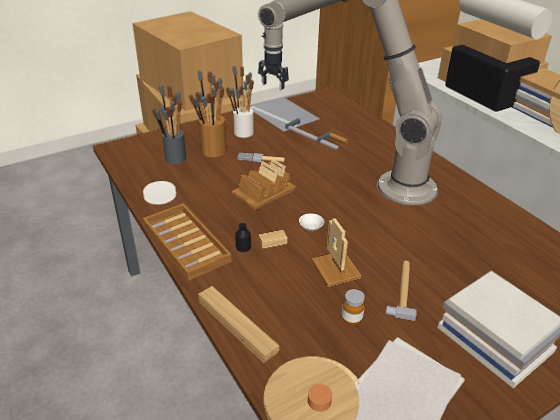

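View pics/top0.png

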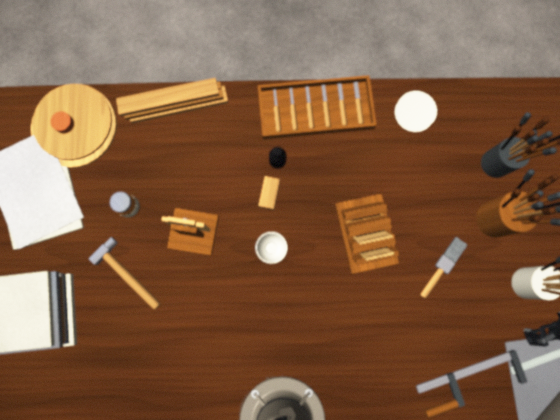

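```bash
cat > h.py <<'E'
import numpy as np, cv2
from bench import get_obs, grab_frame, camera_params
def proj(n,X):
    p=camera_params(n); c=np.asarray(X,float).reshape(-1,3)@p["R"].T+p["t"]; s=c[:,:2]/c[:,2:]
    s=s*(1+p["k1"]*(s**2).sum(1,keepdims=True)); return s*[p["fx"],p["fy"]]+[p["cx"],p["cy"]]
def ray(n,uv):
    p=camera_params(n); d=(np.array(uv,float)-[p["cx"],p["cy"]])/[p["fx"],p["fy"]]; s=d.copy()
    for _ in range(9): s=d/(1+p["k1"]*(s@s))
    v=p["R"].T@np.append(s,1); return -p["R"].T@p["t"], v/np.linalg.norm(v)
def atz(n,uv,z):
    c,v=ray(n,uv); return c+v*(z-c[2])/v[2]
def tri(a,b):  # a side px, b top px
    A=0;B=0;L=[]
    for n,uv in (("side",a),("top",b)):
        c,v=ray(n,uv); M=np.eye(3)-np.outer(v,v); A=A+M; B=B+M@c; L.append((M,c))
    X=np.linalg.solve(A,B); return X,[np.linalg.norm(M@(X-c)) for M,c in L]
def crop(n,u,v,w=100,h=75,f=4,im=None):
    im=grab_frame(n) if im is None else im
    return cv2.resize(im[v:v+h,u:u+w],None,fx=f,fy=f,interpolation=cv2.INTER_CUBIC)[...,::-1]
def grid(im,u,v,f,step=10):
    im=im.copy(); h,w=im.shape[:2]
    for i in range(0,w//f,step): cv2.line(im,(i*f,0),(i*f,6),(0,255,255),1); cv2.putText(im,str(u+i),(i*f,16),0,.33,(0,255,255),1)
    for i in range(0,h//f,step): cv2.line(im,(0,i*f),(6,i*f),(0,255,255),1); cv2.putText(im,str(v+i),(8,i*f+4),0,.33,(0,255,255),1)
    return im
E
python3 - <<'E'
from h import *
s=grab_frame("side"); t=grab_frame("top")
def g(n,im,u,v): return grid(crop(n,u,v,80,60,5,im),u,v,5)
a=np.hstack([g("side",s,300,215),g("side",s,225,150)]); b=np.hstack([g("top",t,155,200),g("top",t,325,190)])
b2=g("top",t,325,215)
cv2.imwrite("pics/c1.png",np.vstack([a,b])); 
E
```

```text
(no output)
```

View pics/c1.png

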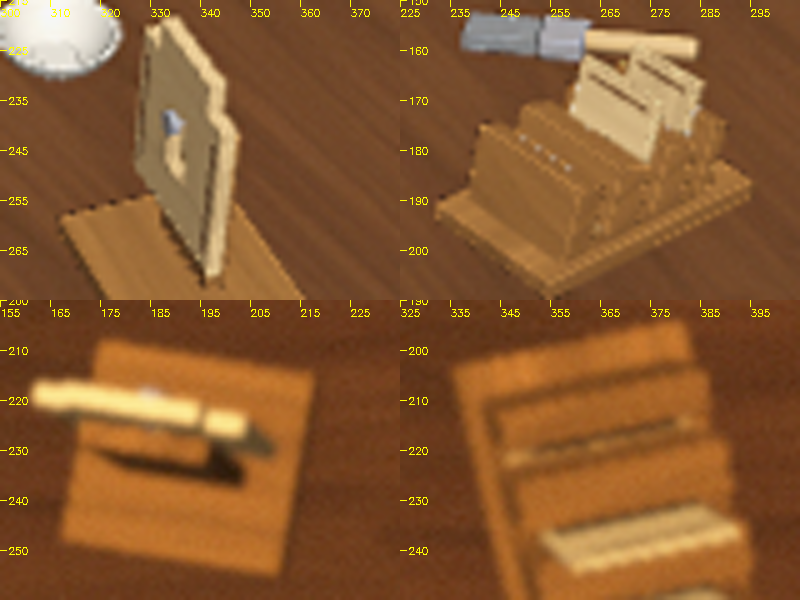

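```bash
python3 - <<'E'
from h import *
s=np.mean([grab_frame("side").astype(float) for _ in range(4)],0).astype(np.uint8); t=np.mean([grab_frame("top").astype(float) for _ in range(4)],0).astype(np.uint8)
np.save("s0.npy",s);np.save("t0.npy",t)
def g(n,im,u,v,w,h,f): return grid(crop(n,u,v,w,h,f,im),u,v,f,5)
A=g("side",s,321,215,40,60,10)
B=np.vstack([g("top",t,158,207,50,37,8),g("top",t,337,197,50,38,8)])
cv2.imwrite("pics/c2.png",np.hstack([A,B]))
E
```

```text
(no output)
```

View pics/c2.png

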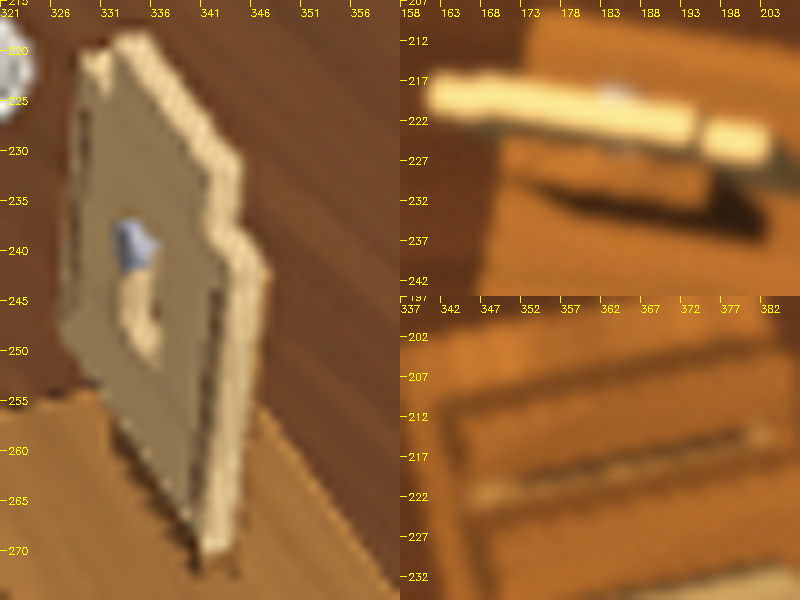

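```bash
cat > fit.py <<'E'
from h import *
from scipy.optimize import least_squares
S=[((5,55,-67),(200,548)),((5,55,48),(220,260)),((-5,55,48),(268,268)),((-5,35,70),(242,155)),((5,35,70),(215,170)),((5,-35,70),(113,45)),((-5,-35,70),(150,33)),((5,-55,48),(82,65)),((5,-55,-67),(63,340))]
T=[((5,55,48),(30,72)),((-5,55,48),(30,112)),((5,-35,70),(297,107)),((-5,-35,70),(297,148)),((5,-55,48),(370,125)),((-5,-55,48),(370,165))]
sp=np.array([[321+(b[0]+.5)/10-.5,215+(b[1]+.5)/10-.5] for a,b in S]); tp=np.array([[158+(b[0]+.5)/8-.5,207+(b[1]+.5)/8-.5] for a,b in T])
sl=np.array([a for a,b in S])/1000.; tl=np.array([a for a,b in T])/1000.
def W(q,l):
    c,s=np.cos(q[3]),np.sin(q[3]); return l@np.array([[c,-s,0],[s,c,0],[0,0,1]]).T+q[:3]
def res(q): return np.r_[(proj("side",W(q,sl))-sp).ravel(),(proj("top",W(q,tl))-tp).ravel()]
r=least_squares(res,[.35,.25,.15,-.1],loss="soft_l1"); print(r.x, np.abs(r.fun).mean()); print(res(r.x).reshape(-1,2).round(2))
print("stud pred side",proj("side",W(r.x,np.array([[.0105,0,.015]]))), "seen",[321+13.2,215+24.5])
print("cov mm",np.sqrt(np.diag(np.linalg.inv(r.jac.T@r.jac)))*.5*1000)
E
python3 fit.py
```

```text
[ 0.53612876  0.24764183  0.12052091 -0.17979241] 0.5091632017397255
[[ 0.39  0.24]
 [ 1.57  0.98]
 [-0.24 -0.54]
 [ 0.09  1.14]
 [-0.21  0.34]
 [ 0.2  -0.59]
 [-0.59 -0.04]
 [ 0.12 -0.73]
 [-0.41 -0.62]
 [ 0.94  0.51]
 [ 0.17 -0.71]
 [ 0.18  0.51]
 [-0.56 -0.75]
 [ 0.13  0.66]
 [-0.58 -0.54]]
stud pred side [[333.88740332 239.26694315]] seen [334.2, 239.5]
cov mm [0.5025655  0.49225082 0.81663072 9.66802958]
```

```bash
python3 - <<'E'
from h import *
s=np.load("s0.npy")
im=grid(crop("side",230,157,70,54,11,s),230,157,11,5)
im=cv2.convertScaleAbs(im,alpha=1.4)
cv2.imwrite("pics/c3.png",im)
E
```

```text
(no output)
```

View pics/c3.png

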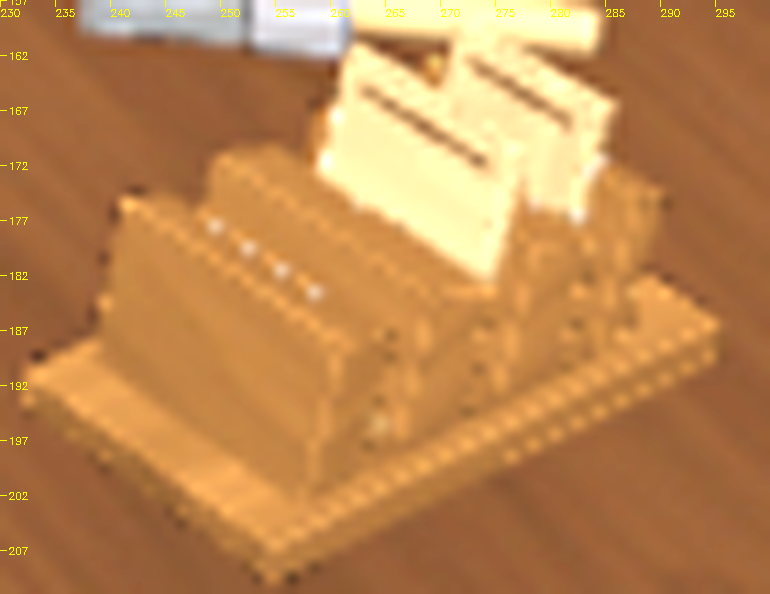

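```bash
cat > fit2.py <<'E'
from h import *
from scipy.optimize import least_squares
a=.3; u=np.array([-np.sin(a),0,np.cos(a)]); c=np.array([np.cos(a),0,np.sin(a)]); Y=np.array([0,1,0])
P=lambda up,ac,y:(up*u+ac*c+y*Y)/1000
S=[(P(0,0,55),(380,425)),(P(51,-7,60),(432,298)),(P(51,-7,-60),(212,162)),(P(37,7,60),(348,340))]
T=[(P(0,-3.5,55),(68,199)),(P(0,-3.5,-55),(375,136))]
sp=np.array([[230+(b[0]+.5)/11-.5,157+(b[1]+.5)/11-.5] for _,b in S]); tp=np.array([[337+(b[0]+.5)/8-.5,197+(b[1]+.5)/8-.5] for _,b in T])
sl=np.array([x for x,_ in S]); tl=np.array([x for x,_ in T])
def W(q,l):
    k,s=np.cos(q[3]),np.sin(q[3]); return l@np.array([[k,-s,0],[s,k,0],[0,0,1]]).T+q[:3]
def res(q): return np.r_[(proj("side",W(q,sl))-sp).ravel(),(proj("top",W(q,tl))-tp).ravel()]
r=least_squares(res,[.53,-.2,.02,.2],loss="soft_l1"); q=r.x
if __name__=="__main__":
    print(q); print(res(q).reshape(-1,2).round(2)); print(tri(sp[0],tp[0]))
    # base corners
    for uv in [(715,325),(270,548),(30,375)]: print(atz("side",(230+uv[0]/11-.5,157+uv[1]/11-.5),.011))
    s=np.load("s0.npy");t=np.load("t0.npy")
    A=np.ascontiguousarray(crop("side",230,157,45,56,9,s));B=np.ascontiguousarray(crop("top",337,195,56,45,7,t))
    L=[(P(0,7,-60),P(0,7,60)),(P(37,7,-60),P(37,7,60)),(P(51,-7,-60),P(51,-7,60)),(P(0,-7,-55),P(0,-7,55)),(P(0,7,60),P(37,7,60)),(P(0,-7,60),P(51,-7,60)),(P(26,2,-40),P(26,2,40))]
    for i,(p1,p2) in enumerate(L):
        col=[(255,0,0),(0,255,0),(0,0,255),(255,255,0),(255,0,0),(0,0,255),(255,0,255)][i]
        for n,im,o,f in (("side",A,(230,157),9),("top",B,(337,195),7)):
            e=((proj(n,W(q,np.array([p1,p2])))-o+.5)*f).astype(int); cv2.line(im,tuple(map(int,e[0])),tuple(map(int,e[1])),col,1)
    B=cv2.copyMakeBorder(B,0,A.shape[0]-B.shape[0],0,0,0); cv2.imwrite("pics/c4.png",np.hstack([A,B]))
E
python3 fit2.py
```

```text
[ 0.56062568 -0.24763444  0.03302391  0.18306488]
[[-0.48  0.4 ]
 [ 0.08  0.21]
 [ 0.05 -0.72]
 [ 4.13  0.13]
 [ 0.9  -0.37]
 [-0.39 -0.08]]
(array([ 0.5473869 , -0.19225794,  0.03407442]), [np.float64(0.0016778719558017037), np.float64(0.0016778719558018377)])
[ 0.39717113 -0.21738588  0.011     ]
[ 0.60068985 -0.17772668  0.011     ]
[ 0.62521372 -0.31024617  0.011     ]
```

View pics/c4.png

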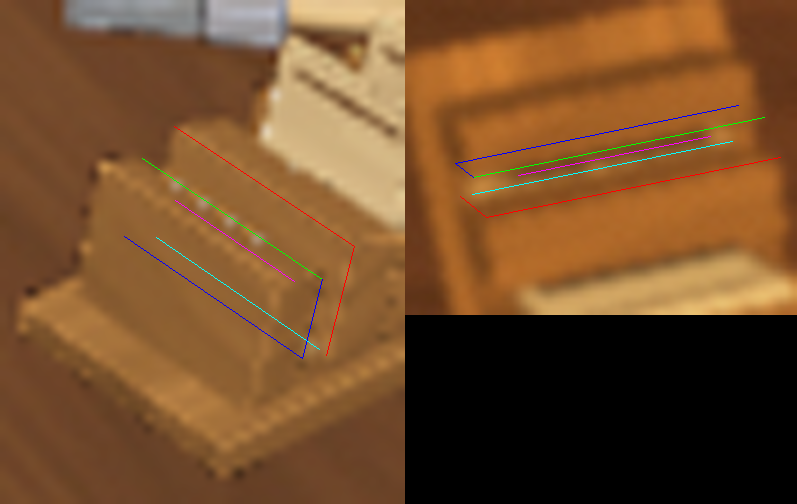

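```bash
cat > go.py <<'E'
from h import *
from scipy.spatial.transform import Rotation as Ro
def plan(tgt,yaw,tilt=0.,flip=0):
    """shift and turn (in row units) to TCP tgt, tool y along (cos yaw, sin yaw), tilted by tilt about rack y"""
    o=get_obs(); R0=Ro.from_rotvec(o["orientation"])
    R1=Ro.from_euler("z",yaw)*Ro.from_euler("y",-tilt)*Ro.from_matrix(np.array([[0,1,0],[1,0,0],[0,0,-1.]]).T)
    if flip: R1=R1*Ro.from_euler("z",np.pi)
    d=(np.array(tgt)-o["tcp_pos"])/.06; w=np.degrees((R1*R0.inv()).as_rotvec())/10
    print("clock",o["clock"],"tcp",o["tcp_pos"].round(4),"f",o["contact_force"].round(2),"w",round(o["grip_width"],4)); print("shift units",d.round(2),"turn units",w.round(2),"j7",o["joints"].round(2))
E
python3 - <<'E'
from go import *
plan([.536,.248,.28],-.18); plan([.536,.248,.28],-.18,0,1)
print(Ro.from_rotvec(get_obs()["orientation"]).as_matrix().round(3))
E
```

```text
clock 0.6 tcp [ 0.2633 -0.6215  0.2313] f [ 0.13  0.23 -0.9 ] w 0.0856
shift units [ 4.54 14.49  0.81] turn units [0.   0.   5.67] j7 [ 1.06  0.48  0.02  1.56 -0.01  1.11 -0.08]
clock 0.6 tcp [ 0.2633 -0.6215  0.2313] f [ 0.13  0.23 -0.9 ] w 0.0856
shift units [ 4.54 14.49  0.81] turn units [  0.    -0.   -12.33] j7 [ 1.06  0.48  0.02  1.56 -0.01  1.11 -0.08]
[[ 0.921  0.39   0.   ]
 [ 0.39  -0.921 -0.   ]
 [ 0.     0.    -1.   ]]
```

```bash
python3 -m jog '[{"x":0.6,"y":0.9,"z":0.4,"rz":0.35},{"x":0.6,"y":0.9,"z":0.4,"rz":0.35},{"x":0.6,"y":0.9,"rz":0.35},{"x":0.6,"y":0.9,"rz":0.35},{"x":0.6,"y":0.9,"rz":0.35},{"x":0.6,"y":0.9,"rz":0.35},{"x":0.6,"y":0.9,"rz":0.35},{"x":0.3,"y":0.9,"rz":0.35}]' 60
python3 -m jog '[{"y":0.9,"rz":0.35},{"y":0.9,"rz":0.35},{"y":0.9,"rz":0.35},{"y":0.9,"rz":0.35},{"y":0.9,"rz":0.35},{"y":0.9,"rz":0.35},{"y":0.9,"rz":0.35},{"y":0.9,"rz":0.35}]'
python3 -c "
from go import *
plan([.536,.248,.28],-.18)"
```

```text
clock 0.6 tcp [ 0.2633 -0.6215  0.2313] f [ 0.13  0.23 -0.9 ] w 0.0856
shift units [ 4.54 14.49  0.81] turn units [0.   0.   5.67] j7 [ 1.06  0.48  0.02  1.56 -0.01  1.11 -0.08]validation failed for argument at $[0]...
validation failed for argument at $[0]...
```

```bash
python3 -m jog '[{"rx":0,"ry":0,"rz":0.35,"x":0.6,"y":0.9,"z":0.4,"jaw":1},{"rx":0,"ry":0,"rz":0.35,"x":0.6,"y":0.9,"z":0.4,"jaw":1},{"rx":0,"ry":0,"rz":0.35,"x":0.6,"y":0.9,"z":0,"jaw":1},{"rx":0,"ry":0,"rz":0.35,"x":0.6,"y":0.9,"z":0,"jaw":1},{"rx":0,"ry":0,"rz":0.35,"x":0.6,"y":0.9,"z":0,"jaw":1},{"rx":0,"ry":0,"rz":0.35,"x":0.6,"y":0.9,"z":0,"jaw":1},{"rx":0,"ry":0,"rz":0.35,"x":0.6,"y":0.9,"z":0,"jaw":1},{"rx":0,"ry":0,"rz":0.35,"x":0.3,"y":0.9,"z":0,"jaw":1}]' 60 &&
python3 -m jog '[{"rx":0,"ry":0,"rz":0.35,"x":0,"y":0.9,"z":0,"jaw":1},{"rx":0,"ry":0,"rz":0.35,"x":0,"y":0.9,"z":0,"jaw":1},{"rx":0,"ry":0,"rz":0.35,"x":0,"y":0.9,"z":0,"jaw":1},{"rx":0,"ry":0,"rz":0.35,"x":0,"y":0.9,"z":0,"jaw":1},{"rx":0,"ry":0,"rz":0.35,"x":0,"y":0.9,"z":0,"jaw":1},{"rx":0,"ry":0,"rz":0.35,"x":0,"y":0.9,"z":0,"jaw":1},{"rx":0,"ry":0,"rz":0.35,"x":0,"y":0.9,"z":0,"jaw":1},{"rx":0,"ry":0,"rz":0.07,"x":0,"y":0.9,"z":0,"jaw":1}]' 60
python3 -c "
from go import *
plan([.536,.248,.28],-.18)"
```

```text
clock: 1.6
tcp_pos: [0.5213, -0.2078, 0.2749]
orientation: [2.834, 1.355, 0.002]
contact_force: [-0.2, -0.3, 0.3]
grip_width: 0.0853
gripper_force: 0.0
clock: 2.6
tcp_pos: [0.5198, 0.2235, 0.2749]
orientation: [2.472, 1.938, 0.001]
contact_force: [0.9, 0.3, 0.4]
grip_width: 0.0854
gripper_force: 0.0
clock 2.6 tcp [0.5198 0.2235 0.2749] f [0.94 0.33 0.43] w 0.0854
shift units [0.27 0.41 0.08] turn units [0.   0.   0.35] j7 [-0.05  0.31 -0.58  1.74  0.19  1.14 -0.92]
```

```bash
python3 -m jog '[{"rx":0,"ry":0,"rz":0.35,"x":0.27,"y":0.41,"z":0.08,"jaw":1},{"rx":0,"ry":0,"rz":0,"x":0,"y":0,"z":-0.6,"jaw":1},{"rx":0,"ry":0,"rz":0,"x":0,"y":0,"z":-0.5,"jaw":1},{"rx":0,"ry":0,"rz":0,"x":0,"y":0,"z":0,"jaw":1}]' 60
python3 -c "
from go import *
plan([.536,.248,.155],-.18)
s=grab_frame('side');t=grab_frame('top')
A=crop('side',300,180,80,92,6,s); B=crop('top',140,180,55,60,7,t)
h=max(A.shape[0],B.shape[0]);A=cv2.copyMakeBorder(A,0,h-A.shape[0],0,0,0);B=cv2.copyMakeBorder(B,0,h-B.shape[0],0,0,0)
cv2.imwrite('pics/g1.png',np.hstack([A[:, :400],B]))
"
```

```text
clock: 3.1
tcp_pos: [0.5347, 0.2456, 0.2114]
orientation: [-2.412, -2.012, 0.007]
contact_force: [0.4, 0.2, -0.3]
grip_width: 0.0853
gripper_force: 0.0
clock 3.1 tcp [0.5347 0.2456 0.2114] f [ 0.36  0.23 -0.32] w 0.0853
shift units [ 0.02  0.04 -0.94] turn units [ 0.01 -0.02  0.  ] j7 [-0.1   0.42 -0.57  1.76  0.25  1.05 -0.94]
```

View pics/g1.png

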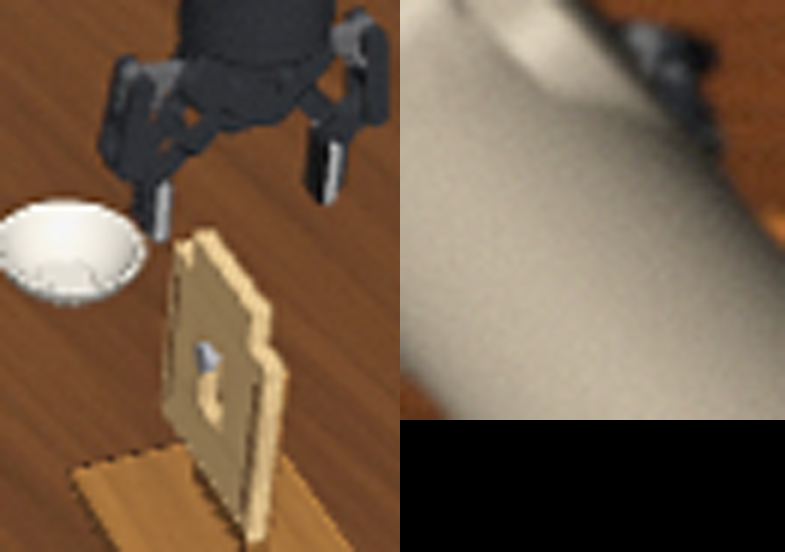

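```bash
python3 -m jog '[{"rx":0,"ry":0,"rz":0,"x":0.02,"y":0.04,"z":-0.5,"jaw":1},{"rx":0,"ry":0,"rz":0,"x":0,"y":0,"z":-0.44,"jaw":1},{"rx":0,"ry":0,"rz":0,"x":0,"y":0,"z":0,"jaw":1},{"rx":0,"ry":0,"rz":0,"x":0,"y":0,"z":0,"jaw":-0.5}]' 20
python3 -m jog '[{"rx":0,"ry":0,"rz":0,"x":0,"y":0,"z":0,"jaw":-0.5},{"rx":0,"ry":0,"rz":0,"x":0,"y":0,"z":0,"jaw":-0.5},{"rx":0,"ry":0,"rz":0,"x":0,"y":0,"z":0,"jaw":-0.5}]' 20
python3 -m jog '[{"rx":0,"ry":0,"rz":0,"x":0,"y":0,"z":0,"jaw":-1},{"rx":0,"ry":0,"rz":0,"x":0,"y":0,"z":0,"jaw":-1},{"rx":0,"ry":0,"rz":0,"x":0,"y":0,"z":0,"jaw":-1}]' 20
python3 -c "
from go import *
plan([.536,.248,.155],-.18)"
```

```text
clock: 3.7
tcp_pos: [0.5382, 0.2497, 0.1591]
orientation: [2.412, 2.012, 0.004]
contact_force: [0.2, 0.7, 1.7]
grip_width: 0.0699
gripper_force: 0.0
clock: 4.08
tcp_pos: [0.5373, 0.2491, 0.1575]
orientation: [2.412, 2.012, 0.001]
contact_force: [0.4, -0.7, -0.1]
grip_width: 0.0214
gripper_force: 0.0
clock: 4.45
tcp_pos: [0.5372, 0.2492, 0.1572]
orientation: [2.412, 2.012, 0.0]
contact_force: [-0.2, -0.2, 1.6]
grip_width: 0.0096
gripper_force: 25.2
clock 4.45 tcp [0.5372 0.2492 0.1572] f [-0.2  -0.15  1.56] w 0.0096
shift units [-0.02 -0.02 -0.04] turn units [-0.  0.  0.] j7 [-0.12  0.48 -0.55  1.8   0.3   0.95 -0.98]
```

```bash
python3 -m jog '[{"rx":0,"ry":0,"rz":0,"x":0,"y":0,"z":0,"jaw":-1},{"rx":0,"ry":0,"rz":0,"x":0,"y":0,"z":0,"jaw":-1}]' 80
python3 -m jog '[{"rx":0,"ry":0,"rz":0,"x":0,"y":0,"z":0.15,"jaw":-1},{"rx":0,"ry":0,"rz":0,"x":0,"y":0,"z":0.15,"jaw":-1},{"rx":0,"ry":0,"rz":0,"x":0,"y":0,"z":0.1,"jaw":-1},{"rx":0,"ry":0,"rz":0,"x":0,"y":0,"z":0.1,"jaw":-1},{"rx":0,"ry":0,"rz":0,"x":0,"y":0,"z":0,"jaw":-1},{"rx":0,"ry":0,"rz":0,"x":0,"y":0,"z":0,"jaw":-1}]' 80
python3 -c "
from go import *
plan([.5372,.2492,.1875],-.18)"
```

```text
clock: 4.7
tcp_pos: [0.5373, 0.2491, 0.1573]
orientation: [2.412, 2.012, 0.001]
contact_force: [-1.2, 0.0, 4.0]
grip_width: 0.0091
gripper_force: 78.8
clock: 5.45
tcp_pos: [0.537, 0.2489, 0.1869]
orientation: [-2.413, -2.012, 0.001]
contact_force: [-1.0, -0.3, -2.2]
grip_width: 0.0086
gripper_force: 78.2
clock 5.45 tcp [0.537  0.2489 0.1869] f [-1.05 -0.3  -2.24] w 0.0086
shift units [0.   0.   0.01] turn units [ 0. -0.  0.] j7 [-0.11  0.45 -0.56  1.77  0.28  1.   -0.96]
```

```bash
python3 -m jog '[{"rx":0,"ry":0,"rz":0,"x":0.082,"y":-0.015,"z":0,"jaw":-1},{"rx":0,"ry":0,"rz":0,"x":0.082,"y":-0.015,"z":0,"jaw":-1}]' 80
python3 -m jog '[{"rx":0,"ry":0,"rz":0,"x":0.082,"y":-0.015,"z":0,"jaw":-1},{"rx":0,"ry":0,"rz":0,"x":0.082,"y":-0.015,"z":0,"jaw":-1}]' 80
python3 -m jog '[{"rx":0,"ry":0,"rz":0,"x":0.2,"y":-0.036,"z":0,"jaw":-1},{"rx":0,"ry":0,"rz":0,"x":0.3,"y":-0.055,"z":0,"jaw":-1},{"rx":0,"ry":0,"rz":0,"x":0.3,"y":-0.055,"z":0,"jaw":-1}]' 80
```

```text
clock: 5.7
tcp_pos: [0.5474, 0.2471, 0.1869]
orientation: [-2.413, -2.012, 0.0]
contact_force: [0.1, 0.1, -1.4]
grip_width: 0.009
gripper_force: 78.2
clock: 5.95
tcp_pos: [0.5572, 0.2453, 0.1869]
orientation: [-2.413, -2.012, 0.0]
contact_force: [-0.4, 0.8, -1.2]
grip_width: 0.009
gripper_force: 78.2
clock: 6.32
tcp_pos: [0.6061, 0.2363, 0.1871]
orientation: [2.413, 2.012, 0.0]
contact_force: [0.5, -0.0, -1.0]
grip_width: 0.0092
gripper_force: 78.2
```

```bash
cat > tgt.py <<'E'
from go import *
a=.3
def tgt(h,ac=-.002,al=.0018,slot=(.5606,-.2490,.033),yaw=.183):
    l=np.array([-np.sin(a)*h+np.cos(a)*ac,al,np.cos(a)*h+np.sin(a)*ac])
    return np.array(slot)+Ro.from_euler("z",yaw).apply(l)
def go(h,**k): t=tgt(h,**k); print("target",t.round(4)); plan(t,.183,.3)
E
python3 -m jog '[{"rx":0,"ry":0,"rz":0,"x":0,"y":-0.2,"z":0.8,"jaw":-1},{"rx":0,"ry":0,"rz":0,"x":0,"y":-0.5,"z":0.8,"jaw":-1},{"rx":0,"ry":0,"rz":0,"x":0,"y":-0.8,"z":0.6,"jaw":-1},{"rx":0,"ry":0,"rz":0,"x":0,"y":-0.8,"z":0.3,"jaw":-1},{"rx":0,"ry":0,"rz":0,"x":0,"y":-0.8,"z":0,"jaw":-1},{"rx":0,"ry":0,"rz":0,"x":0,"y":-0.8,"z":0,"jaw":-1}]' 80
python3 -c "
from tgt import *
go(.107+.09)"
```

```text
clock: 7.08
tcp_pos: [0.6053, 0.0006, 0.3376]
orientation: [2.412, 2.011, 0.001]
contact_force: [-0.5, -0.4, -2.1]
grip_width: 0.009
gripper_force: 78.5
target [ 0.5011 -0.2582  0.2206]
clock 7.075 tcp [6.053e-01 6.000e-04 3.376e-01] f [-0.48 -0.39 -2.1 ] w 0.009
shift units [-1.74 -4.31 -1.95] turn units [ 0.   -1.72  2.07] j7 [ 0.28  0.33 -0.51  1.57  0.16  1.29 -0.42]
```

```bash
python3 -m jog '[{"rx":0,"ry":-0.286,"rz":0.345,"x":-0.29,"y":-0.72,"z":0,"jaw":-1},{"rx":0,"ry":-0.286,"rz":0.345,"x":-0.29,"y":-0.72,"z":0,"jaw":-1},{"rx":0,"ry":-0.286,"rz":0.345,"x":-0.29,"y":-0.72,"z":0,"jaw":-1},{"rx":0,"ry":-0.286,"rz":0.345,"x":-0.29,"y":-0.72,"z":-0.2,"jaw":-1},{"rx":0,"ry":-0.286,"rz":0.345,"x":-0.29,"y":-0.72,"z":-0.5,"jaw":-1},{"rx":0,"ry":-0.286,"rz":0.345,"x":-0.29,"y":-0.71,"z":-0.6,"jaw":-1},{"rx":0,"ry":0,"rz":0,"x":0,"y":0,"z":-0.3,"jaw":-1},{"rx":0,"ry":0,"rz":0,"x":0,"y":0,"z":0,"jaw":-1}]' 80
python3 -c "
from tgt import *
go(.107+.07)
s=grab_frame('side');t=grab_frame('top')
A=crop('side',225,140,60,75,8,s); 
cv2.imwrite('pics/r1full.png',t[...,::-1]);np.save('s1.npy',s);np.save('t1.npy',t)
B=crop('top',335,190,53,75,6,t)
B=cv2.copyMakeBorder(B,0,600-B.shape[0],0,0,0)
cv2.imwrite('pics/r1.png',np.hstack([A,B])[:, :800])
"
```

```text
clock: 8.07
tcp_pos: [0.4994, -0.2564, 0.2397]
orientation: [1.878, 2.255, 0.337]
contact_force: [-0.1, 0.8, -1.2]
grip_width: 0.0087
gripper_force: 78.4
target [ 0.507  -0.2571  0.2015]
clock 8.075 tcp [ 0.4994 -0.2564  0.2397] f [-0.06  0.83 -1.17] w 0.0087
shift units [ 0.13 -0.01 -0.64] turn units [-0.01 -0.03  0.  ] j7 [ 0.85  0.21 -0.43  1.97 -0.12  0.74  0.7 ]
```

View pics/r1.png

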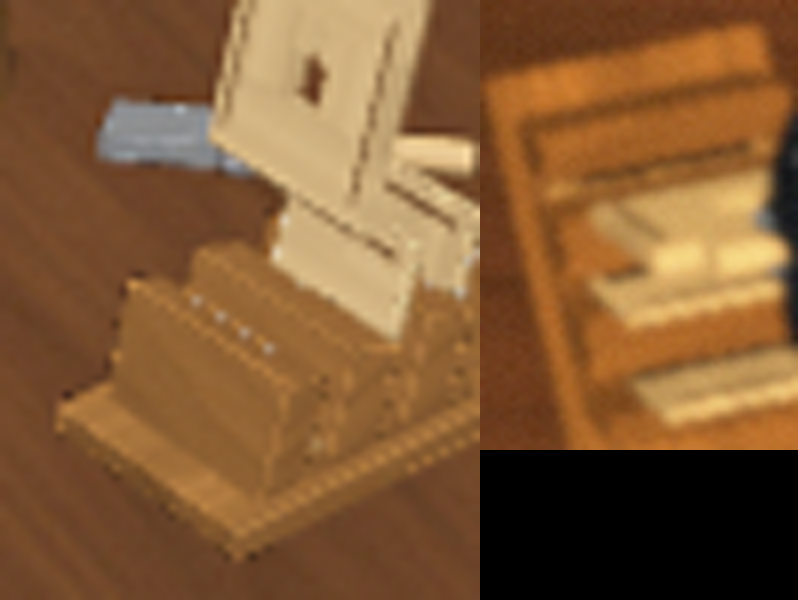

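```bash
python3 - <<'E'
from tgt import *
from fit2 import P,W,q
Q=np.array([.5606,-.249,.033,.183])
for n,p in (("nw top +y",P(51,-7,60)),("nw top -y",P(51,-7,-60)),("nw bot +y",P(0,-7,60)),("cork end",P(0,0,55)),("fw top +y",P(37,7,60))):
    e=proj("side",W(Q,p[None]))[0]; print(n,e.round(1),"crop",((e-[225,140]+.5)*8).round())
o=get_obs(); R=Ro.from_rotvec(o["orientation"]).as_matrix(); y=R[:,0];c=R[:,1];u=-R[:,2]
if y[1]<0: y,c=-y,-c
print("y",y.round(3),"c",c.round(3),"u",u.round(3))
for yy in(.0532,-.0568):
    X=o["tcp_pos"]-.104*u+yy*y+.005*c*np.sign(c[0]); e=proj("side",X)[0]; f=proj("top",X)[0]; print(X.round(4),"side crop",((e-[225,140]+.5)*8).round(),"top crop",((f-[335,190]+.5)*6).round()+[480,0])
E
```

```text
nw top +y [268.7 183.7] crop [354. 353.]
nw top -y [248.7 170.4] crop [194. 247.]
nw bot +y [265.6 195.8] crop [329. 450.]
cork end [263.4 195.4] crop [312. 447.]
fw top +y [265.1 187.4] crop [325. 383.]
y [-0.184  0.983 -0.001] c [0.939 0.176 0.295] u [-0.29  -0.053  0.956]
[ 0.5266 -0.1969  0.1441] side crop [354. 233.] top crop [594. 201.]
[ 0.5468 -0.305   0.1442] side crop [204. 138.] top crop [836. 151.]
```

```bash
python3 -m jog '[{"rx":0,"ry":-0.02,"rz":0,"x":0.07,"y":0,"z":-0.32,"jaw":-1},{"rx":0,"ry":0,"rz":0,"x":0.06,"y":-0.01,"z":-0.32,"jaw":-1},{"rx":0,"ry":0,"rz":0,"x":0,"y":0,"z":0,"jaw":-1}]' 80
python3 -c "
from tgt import *
go(.107+.045,ac=-.001)"
```

```text
clock: 8.55
tcp_pos: [0.5088, -0.2554, 0.2027]
orientation: [1.87, 2.255, 0.342]
contact_force: [0.2, 0.2, -1.5]
grip_width: 0.0088
gripper_force: 78.5
target [ 0.5152 -0.2556  0.1779]
clock 8.55 tcp [ 0.5088 -0.2554  0.2027] f [ 0.21  0.22 -1.53] w 0.0088
shift units [ 0.11 -0.   -0.41] turn units [ 0.    0.01 -0.02] j7 [ 0.83  0.27 -0.43  2.   -0.1   0.66  0.68]
```

```bash
python3 -m jog '[{"rx":0,"ry":0,"rz":0,"x":0.055,"y":0,"z":-0.21,"jaw":-1},{"rx":0,"ry":0,"rz":0,"x":0.055,"y":0,"z":-0.2,"jaw":-1},{"rx":0,"ry":0,"rz":0,"x":0,"y":0,"z":0,"jaw":-1}]' 80
python3 -c "
from tgt import *
go(.107+.03,ac=-.001)
s=grab_frame('side');t=grab_frame('top')
A=crop('side',225,140,60,75,8,s); B=cv2.copyMakeBorder(crop('top',335,190,53,75,6,t),0,150,0,0,0)
cv2.imwrite('pics/r2.png',np.hstack([A,B])[:, :800])
"
```

```text
clock: 8.93
tcp_pos: [0.5146, -0.256, 0.177]
orientation: [1.873, 2.254, 0.341]
contact_force: [-0.6, 0.1, -1.8]
grip_width: 0.009
gripper_force: 78.6
target [ 0.5195 -0.2548  0.1636]
clock 8.925 tcp [ 0.5146 -0.256   0.177 ] f [-0.6   0.15 -1.83] w 0.009
shift units [ 0.08  0.02 -0.22] turn units [-0.    0.   -0.01] j7 [ 0.81  0.31 -0.42  2.01 -0.08  0.6   0.67]
```

View pics/r2.png

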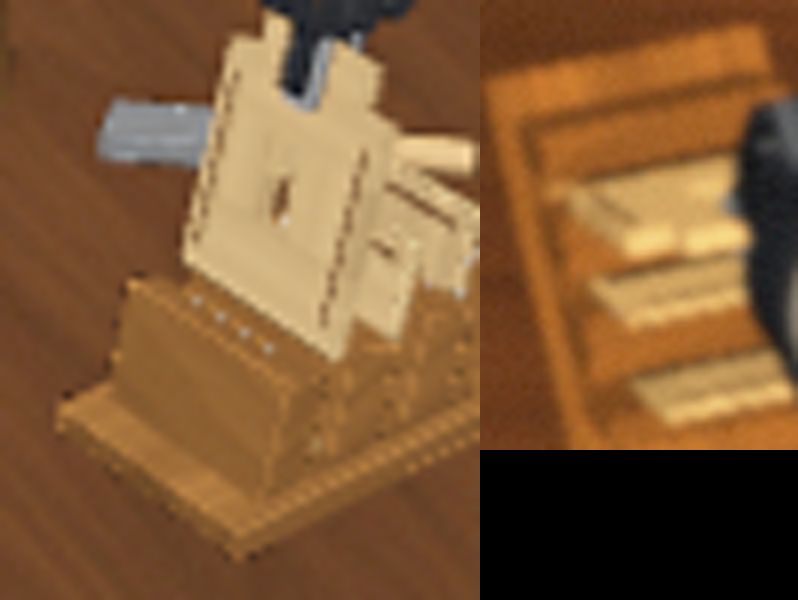

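```bash
python3 -m jog '[{"rx":0,"ry":0,"rz":0,"x":0.04,"y":0.01,"z":-0.11,"jaw":-1},{"rx":0,"ry":0,"rz":0,"x":0.04,"y":0.01,"z":-0.11,"jaw":-1},{"rx":0,"ry":0,"rz":0,"x":0,"y":0,"z":0,"jaw":-1}]' 80
python3 -c "
from tgt import *
from fit2 import P,W
Q=np.array([.5606,-.249,.033,.183])
for y in (55,-55): print(((proj('side',W(Q,P(43,4,y)[None]))-[225,140]+.5)*8).round())
go(.107+.015,ac=-.0015)
"
```

```text
clock: 9.4
tcp_pos: [0.5194, -0.2549, 0.1641]
orientation: [1.873, 2.253, 0.341]
contact_force: [-0.0, -1.0, -1.1]
grip_width: 0.0092
gripper_force: 78.6
[[326. 366.]]
[[179. 268.]]
target [ 0.5234 -0.2541  0.1491]
clock 9.4 tcp [ 0.5194 -0.2549  0.1641] f [-0.05 -0.98 -1.07] w 0.0092
shift units [ 0.07  0.01 -0.25] turn units [ 0.    0.   -0.01] j7 [ 0.8   0.33 -0.42  2.01 -0.07  0.57  0.65]
```

```bash
for i in 1; do python3 -m jog '[{"rx":0,"ry":0,"rz":0,"x":0.02,"y":0.003,"z":-0.065,"jaw":-1},{"rx":0,"ry":0,"rz":0,"x":0,"y":0,"z":0,"jaw":-1}]' 80; done
python3 -m jog '[{"rx":0,"ry":0,"rz":0,"x":0.02,"y":0.003,"z":-0.065,"jaw":-1},{"rx":0,"ry":0,"rz":0,"x":0,"y":0,"z":0,"jaw":-1}]' 80
python3 -m jog '[{"rx":0,"ry":0,"rz":0,"x":0.02,"y":0.003,"z":-0.065,"jaw":-1},{"rx":0,"ry":0,"rz":0,"x":0,"y":0,"z":0,"jaw":-1}]' 80
```

```text
clock: 9.65
tcp_pos: [0.5208, -0.255, 0.1607]
orientation: [1.872, 2.253, 0.341]
contact_force: [0.5, 0.7, -1.5]
grip_width: 0.0089
gripper_force: 78.6
clock: 9.9
tcp_pos: [0.5212, -0.2553, 0.1565]
orientation: [1.873, 2.253, 0.339]
contact_force: [-2.0, -1.5, -0.3]
grip_width: 0.0089
gripper_force: 78.7
clock: 10.15
tcp_pos: [0.5225, -0.2549, 0.1525]
orientation: [1.873, 2.253, 0.34]
contact_force: [-3.8, -1.6, -1.9]
grip_width: 0.0093
gripper_force: 78.5
```

```bash
python3 -m jog '[{"rx":0,"ry":0,"rz":0,"x":0.02,"y":0.003,"z":-0.065,"jaw":-1},{"rx":0,"ry":0,"rz":0,"x":0,"y":0,"z":0,"jaw":-1}]' 80
python3 -m jog '[{"rx":0,"ry":0,"rz":0,"x":0.02,"y":0.003,"z":-0.065,"jaw":-1},{"rx":0,"ry":0,"rz":0,"x":0,"y":0,"z":0,"jaw":-1}]' 80
python3 -c "
from tgt import *
go(.107,ac=-.002)"
```

```text
clock: 10.4
tcp_pos: [0.5239, -0.2546, 0.1485]
orientation: [1.873, 2.253, 0.34]
contact_force: [-3.9, -0.9, -3.3]
grip_width: 0.0088
gripper_force: 78.3
clock: 10.65
tcp_pos: [0.5252, -0.2544, 0.1448]
orientation: [1.873, 2.253, 0.34]
contact_force: [-3.9, -1.8, -3.5]
grip_width: 0.0088
gripper_force: 78.3
target [ 0.5273 -0.2533  0.1346]
clock 10.65 tcp [ 0.5252 -0.2544  0.1448] f [-3.9  -1.8  -3.47] w 0.0088
shift units [ 0.04  0.02 -0.17] turn units [ 0.  0. -0.] j7 [ 0.78  0.37 -0.41  2.02 -0.05  0.53  0.64]
```

```bash
python3 -m jog '[{"rx":0,"ry":0,"rz":0,"x":0.02,"y":0.003,"z":-0.065,"jaw":-1},{"rx":0,"ry":0,"rz":0,"x":0,"y":0,"z":0,"jaw":-1}]' 80
python3 -m jog '[{"rx":0,"ry":0,"rz":0,"x":0.01,"y":0.003,"z":-0.045,"jaw":-1},{"rx":0,"ry":0,"rz":0,"x":0,"y":0,"z":0,"jaw":-1}]' 80
```

```text
clock: 10.9
tcp_pos: [0.5264, -0.2542, 0.141]
orientation: [1.873, 2.253, 0.341]
contact_force: [-4.8, -2.0, -2.5]
grip_width: 0.0088
gripper_force: 78.4
clock: 11.15
tcp_pos: [0.5272, -0.254, 0.1386]
orientation: [1.873, 2.253, 0.341]
contact_force: [-4.2, -2.2, -2.8]
grip_width: 0.0085
gripper_force: 78.4
```

```bash
python3 -m jog '[{"rx":0,"ry":0,"rz":0,"x":0.008,"y":0.002,"z":-0.03,"jaw":-1},{"rx":0,"ry":0,"rz":0,"x":0,"y":0,"z":0,"jaw":-1}]' 80
python3 -c "
from tgt import *
go(.107,ac=-.002)"
```

```text
clock: 11.4
tcp_pos: [0.5277, -0.2539, 0.1369]
orientation: [1.873, 2.252, 0.341]
contact_force: [-4.5, -1.8, -3.7]
grip_width: 0.0088
gripper_force: 78.5
target [ 0.5273 -0.2533  0.1346]
clock 11.4 tcp [ 0.5277 -0.2539  0.1369] f [-4.46 -1.76 -3.68] w 0.0088
shift units [-0.01  0.01 -0.04] turn units [ 0.    0.01 -0.  ] j7 [ 0.77  0.38 -0.4   2.02 -0.04  0.52  0.63]
```

```bash
J='x'; python3 -m jog '[{"rx":0,"ry":0,"rz":0,"x":0.006,"y":0.001,"z":-0.02,"jaw":-1},{"rx":0,"ry":0,"rz":0,"x":0,"y":0,"z":0,"jaw":-1}]' 80
python3 -m jog '[{"rx":0,"ry":0,"rz":0,"x":0.006,"y":0.001,"z":-0.02,"jaw":-1},{"rx":0,"ry":0,"rz":0,"x":0,"y":0,"z":0,"jaw":-1}]' 80
```

```text
clock: 11.65
tcp_pos: [0.5281, -0.2538, 0.1358]
orientation: [1.873, 2.252, 0.341]
contact_force: [-5.0, -1.4, -3.9]
grip_width: 0.009
gripper_force: 78.6
clock: 11.9
tcp_pos: [0.5285, -0.2541, 0.1356]
orientation: [1.872, 2.252, 0.34]
contact_force: [-8.9, -0.8, 6.8]
grip_width: 0.0087
gripper_force: 80.1
```

```bash
python3 -m jog '[{"rx":0,"ry":0,"rz":0,"x":0.006,"y":0.001,"z":-0.02,"jaw":-1},{"rx":0,"ry":0,"rz":0,"x":0,"y":0,"z":0,"jaw":-1}]' 80
```

```text
clock: 12.15
tcp_pos: [0.5289, -0.2542, 0.1356]
orientation: [1.872, 2.251, 0.34]
contact_force: [-16.0, 0.4, 19.2]
grip_width: 0.0091
gripper_force: 82.3
```

```bash
python3 -m jog '[{"rx":0,"ry":0,"rz":0,"x":-0.02,"y":-0.003,"z":0.01,"jaw":-1},{"rx":0,"ry":0,"rz":0,"x":0,"y":0,"z":0,"jaw":-1}]' 80
python3 -m jog '[{"rx":0,"ry":0,"rz":0,"x":-0.015,"y":-0.003,"z":0,"jaw":-1},{"rx":0,"ry":0,"rz":0,"x":0,"y":0,"z":0,"jaw":-1}]' 80
```

```text
clock: 12.4
tcp_pos: [0.5282, -0.2542, 0.1355]
orientation: [1.871, 2.251, 0.341]
contact_force: [-9.4, -0.6, 9.3]
grip_width: 0.0092
gripper_force: 80.2
clock: 12.65
tcp_pos: [0.5278, -0.2542, 0.1354]
orientation: [1.871, 2.25, 0.342]
contact_force: [-7.2, -1.2, 4.8]
grip_width: 0.009
gripper_force: 79.6
```

```bash
python3 -m jog '[{"rx":0,"ry":0,"rz":0,"x":-0.02,"y":-0.003,"z":-0.01,"jaw":-1},{"rx":0,"ry":0,"rz":0,"x":0,"y":0,"z":0,"jaw":-1}]' 80
python3 -m jog '[{"rx":0,"ry":0,"rz":0,"x":-0.02,"y":-0.003,"z":-0.01,"jaw":-1},{"rx":0,"ry":0,"rz":0,"x":0,"y":0,"z":0,"jaw":-1}]' 80
```

```text
clock: 12.9
tcp_pos: [0.5275, -0.2543, 0.1353]
orientation: [1.87, 2.249, 0.343]
contact_force: [-5.9, -0.1, 5.3]
grip_width: 0.009
gripper_force: 79.7
clock: 13.15
tcp_pos: [0.527, -0.2544, 0.1351]
orientation: [1.869, 2.249, 0.344]
contact_force: [-5.3, 0.1, 6.2]
grip_width: 0.0089
gripper_force: 79.9
```

```bash
python3 -m jog '[{"rx":0,"ry":0,"rz":0,"x":0,"y":0,"z":0,"jaw":-0.7},{"rx":0,"ry":0,"rz":0,"x":0,"y":0,"z":0,"jaw":-0.4},{"rx":0,"ry":0,"rz":0,"x":0,"y":0,"z":0,"jaw":0.2},{"rx":0,"ry":0,"rz":0,"x":0,"y":0,"z":0,"jaw":0.2}]' 20
python3 -m jog '[{"rx":0,"ry":0,"rz":0,"x":-0.15,"y":-0.03,"z":0.48,"jaw":0.2},{"rx":0,"ry":0,"rz":0,"x":-0.15,"y":-0.03,"z":0.48,"jaw":0.2},{"rx":0,"ry":0,"rz":0,"x":-0.3,"y":0,"z":0.9,"jaw":0.2},{"rx":0,"ry":0,"rz":0,"x":-0.3,"y":0.5,"z":0.7,"jaw":0.2},{"rx":0,"ry":0,"rz":0,"x":0,"y":0.9,"z":0,"jaw":0.2},{"rx":0,"ry":0,"rz":0,"x":0,"y":0.9,"z":0,"jaw":0.2},{"rx":0,"ry":0,"rz":0,"x":0,"y":0.9,"z":0,"jaw":0.2},{"rx":0,"ry":0,"rz":0,"x":0,"y":0,"z":0,"jaw":0.2}]' 20
python3 -c "
from tgt import *
s=grab_frame('side');t=grab_frame('top')
A=crop('side',225,140,60,75,8,s); B=cv2.copyMakeBorder(crop('top',335,190,53,75,6,t),0,150,0,0,0)
cv2.imwrite('pics/r3.png',np.hstack([A,B])[:, :800])
from fit2 import P,W
Q=np.array([.5606,-.249,.033,.183])
for h,y in ((118,55),(118,-55),(140,35),(140,-35),(51,55),(37,-55)): print(h,y,((proj('side',W(Q,P(h,3,y)[None]))-[225,140]+.5)*8).round())
"
```

```text
clock: 13.65
tcp_pos: [0.5248, -0.2545, 0.1329]
orientation: [1.872, 2.252, 0.341]
contact_force: [-0.3, -0.2, -0.2]
grip_width: 0.0512
gripper_force: 0.0
clock: 14.65
tcp_pos: [0.4705, -0.0618, 0.2868]
orientation: [1.864, 2.259, 0.342]
contact_force: [-0.4, -0.4, -0.4]
grip_width: 0.0513
gripper_force: 0.0
118 55 [[364. 220.]]
118 -55 [[214. 125.]]
140 35 [[347. 159.]]
140 -35 [[251.  99.]]
51 55 [[331. 351.]]
37 -55 [[178. 279.]]
```

View pics/r3.png

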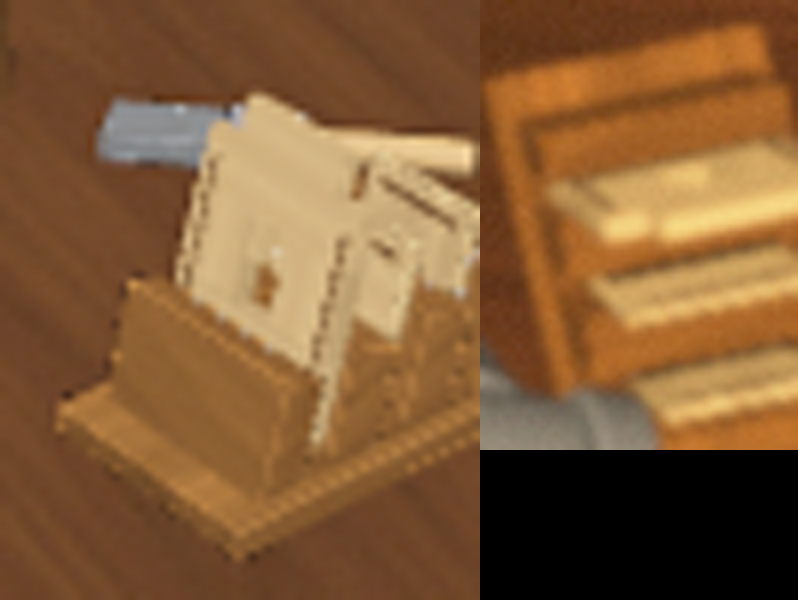

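The picture shows the template standing released in the free groove. Its lower corner is at the cork, around (318, 445) in the crop, it leans on the near wall, and it is roughly centred along the groove.

```bash
python3 -c "
from bench import r
print(r.hand_in())"
```

```text
the job is handed in; nothing more can be done
None
```

I took the template off the stud, pressed it firmly onto the cork (about 25 N at the most), released it standing in the free groove, and handed the job in at about 15 s; no verdict came back.

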